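Pack the table-service crate

ROBOT

A 6-joint arm with a two-finger parallel gripper is mounted at the origin on the work surface. World frame = base frame: x ahead of the robot, y to its left, z up, the work surface at z = 0. Lengths are in m, angles in rad, forces in N, time in s.
With the tool pointing down it reaches from about 0.225 to 0.875 m from the base axis. Payload 3.4 kg.
Tool frame: the origin (TCP) lies between the finger pads; the fingertips stand 19 mm ahead of it and the grasp point (between the pads) is the TCP; z points along the fingers, y is the line along which they close (so a half turn about z gives the same grasp; the last joint's range is limited). The gripper opens to 85 mm and grips with 20 to 120 N. Pads are 22 mm wide; open, the fingers measure 114 mm over their backs; the gripper's body (76 mm by 85 mm) begins 54 mm behind the grasp point. The pads swing forward as they close: fully open they stand 13 mm farther back than shut.
Start: joints at [1.203, 0.276, 1.505, -0, 1.361, -0.121], TCP at [0.14, 0.558, 0.25] pointing down, gripper open.
Joint ranges: [-2.89, 2.89], [-0.75, 2.08], [0.22, 2.7], [-1.18, 4.32], [0.11, 2.71], [-2.7, 2.7]. Speed limits (rad/s): [2.57, 2.57, 3.14, 3.14, 3.14, 3.14].

INTERFACE

Orientations are given as a unit quaternion [w, x, y, z].
In Python, from rig import get_state, imaging, ticket gives the robot as it stands. The module is installed in compiled form; this text tells all that it offers.
- The arm moves only by the shell command python3 -m inch 'ROWS' [FORCE]. ROWS is JSON, a list of rows, each an object with "claw": the opening, from -1 (shut) to 1 (fully open); "travel": the shift along the world's x, y, z in units of 200 mm (1.0 is 200 mm), a list of three; "turn": the turn about the world's z in units of 180 degrees (1.0 is 180 degrees). A call has 1 to 5 rows; each row is the pose to reach, as a shift and turn from the pose commanded when the call began, turning the shorter way round; what a row does not reach only later rows make up. A row lasts 1/10 s, in which the tool goes at most 50 mm and 8.59 degrees, less where a joint would pass 70% of its speed; a pose out of reach is approached as far as the arm can. A call with a number of a shift or a turn outside -1 to 1 is refused whole. A call with a gripper value outside its range is refused whole. The fingers move at their own pace and stop on an object; FORCE is the grip in N (left out, the last holds). Time passes only in rows, so rows that repeat a pose let the fingers close. It gives the time, the measured TCP pose, the force, the opening and the grip force at its end, in the units of the state.
- get_state(): the state, without advancing time (a new reading comes with each control period).
- imaging.get_image(name): name is "scene" or "side" or "wrist"; returns the picture (420x560x3 uint8, red, green, blue); there is no depth.
- imaging.camera_params(name): a dict with "camera_matrix" (3x3 intrinsics, pixels), "cam_to_world" (4x4, takes a point from camera to world coordinates); the wrist camera has in their place "T_tool_cam" (4x4, takes a point from camera to tool coordinates, whose origin is the TCP and whose axes are the flange's). Camera axes: x right, y down, z forward; pixel columns grow to the right and rows downward; lengths in m; the calibration is good to about 2 mm. A picture is of the moment at which its call begins: read the wrist's pose just before it. camera_params takes no time and is no camera call.
- ticket.sign_off(): hands the job in; it is judged then, once.
The state is a dict: "clock": time; "qpos": joint angles; "qd": joint speeds; "effort": joint torques, N m; "position": TCP position; "ee_rot": TCP orientation; "contact_force": force on the tool from outside, world axes, zero at the start; "moment": the same for the moment, N m; "width": finger opening in m; "gripper_force": force on a finger pad.
Only numpy, scipy, OpenCV 4.12 (cv2) and the standard library are available. Lean on these libraries where they do the work, as an engineer would, in place of code of your own. Each camera call takes 0.05 s, during which the arm holds its last target. There are 200 camera calls.

TASK

Pack both white beakers and the cream cutlery holder into the small green crate. The beakers stay upside down and the holder stays upright, and all three must stand flat on the crate's floor side by side, let go. The beakers are fragile: grip them lightly, do not drop or knock them, and leave the two tumblers and the steel bowl where they are.

Things in the scene. Friction and masses are not known exactly. Their poses are not given: they have to be found in the camera images.
- beaker_a_center (a point): White ceramic beaker (one of two alike), standing upside down, blue band near the counter: a straight closed cylinder 58 mm in diameter and 85 mm tall (the top 4 mm is a 44 mm foot ring), about 0.24 kg; fragile: grip with at most 40 N, set down slowly. The point is on its axis, half-way up; z is up along the axis.
- beaker_b_center (a point): White ceramic beaker (other of two alike), standing upside down, blue band near the counter: a straight closed cylinder 58 mm in diameter and 85 mm tall (the top 4 mm is a 44 mm foot ring), about 0.24 kg; fragile: grip with at most 40 N, set down slowly. The point is on its axis, half-way up; z is up along the axis.
- holder_center (a point): Cream plastic cutlery holder with dark dots on its broad sides, empty, open on top, two compartments: 116 mm (its x) by 40 mm (its y) by 135 mm tall, 4 mm walls, about 0.22 kg. The point is at the centre of its outline, half-way up; z is up. It tops the beakers by 50 mm, so fits in last, gripped near its top; put in first, it leaves no finger room.
- crate_floor (a point): Centre of the inner floor of the open green crate, fixed to the counter. Inside: 128 mm along its x, 110 mm along its y; walls 6 mm thick; floor 8 mm above the counter, rim 37 mm above the floor. Everything fits only with the beakers side by side along x at one long wall (either) and the holder along the other, its 116 mm side along the crate's x; 12 mm to spare in all each way.
- red_tumbler: Bystander, not to be disturbed: red plastic tumbler, open on top, 68 mm across the rim, 100 mm tall. Origin at the centre of its underside.
- black_tumbler: Bystander, not to be disturbed: black plastic tumbler, open on top, 68 mm across the rim, 100 mm tall. Origin at the centre of its underside.
- steel_bowl: Bystander, not to be disturbed: small steel bowl, 100 mm across, 45 mm tall. Origin at the centre of its underside.
Not all that is in view belongs to the job. What is shaped like the part that bears beaker_a_center but purple is not meant.

How it is judged:
By the outcome, as a careful person would: the job done as asked, in the order asked, and still so for the second after the job is handed in, with the robot touching nothing.
It also fails if it takes over 72 s, if anything falls off the work surface, if the arm or the gripper's body presses on something with over 40 N, if the wrist force passes 120 N, or if a joint passes its speed limit or range.

## Working session

There is one attempt and no reset: what is moved stays moved. The work goes in short steps, Python scripts to look and compute and a shell command to move; the robot and the scene stay as the last step left them, time stands still between calls to the robot, and variables do not carry over. Pictures are saved under pics/ and viewed, at most 10 in all, crops included, and the job is handed in when it is done.

```bash
mkdir -p pics; cat > h.py <<'E'
import numpy as np, cv2
from rig import get_state, imaging, ticket
from scipy.spatial.transform import Rotation as R
def snap(n,f):
    s=get_state(); im=imaging.get_image(n); cv2.imwrite(f'pics/{f}.png',im[:,:,::-1]); 
    p=imaging.camera_params(n); K=np.array(p['camera_matrix'])
    if n=='wrist':
        T=np.eye(4); q=s['ee_rot']; T[:3,:3]=R.from_quat([q[1],q[2],q[3],q[0]]).as_matrix(); T[:3,3]=s['position']; T=T@np.array(p['T_tool_cam'])
    else: T=np.array(p['cam_to_world'])
    np.savez(f'pics/{f}.npz',K=K,T=T); return im
def ray(f,uv,z):
    d=np.load(f'pics/{f}.npz'); K,T=d['K'],d['T']
    r=T[:3,:3]@np.linalg.inv(K)@np.array([*uv,1.]); o=T[:3,3]; return (o+r*(z-o[2])/r[2])
def proj(f,P):
    d=np.load(f'pics/{f}.npz'); K,T=d['K'],d['T']
    c=np.linalg.inv(T)@np.array([*P,1.]); u=K@c[:3]; return u[:2]/u[2]
E
python3 - <<'E'
from h import *
for n in('scene','side','wrist'): snap(n,n+'0'); d=np.load(f'pics/{n}0.npz'); print(n,d['K'].round(0).tolist(),d['T'].round(3).tolist())
print(get_state())
E
```

```text
scene [[413.0, 0.0, 275.0], [0.0, 413.0, 205.0], [0.0, 0.0, 1.0]] [[-0.636, 0.625, -0.453, 0.987], [0.772, 0.524, -0.36, 0.32], [0.012, -0.578, -0.816, 0.902], [0.0, 0.0, 0.0, 1.0]]
side [[431.0, 0.0, 279.0], [0.0, 431.0, 209.0], [0.0, 0.0, 1.0]] [[-0.955, -0.225, 0.193, 0.335], [-0.296, 0.749, -0.593, 0.569], [-0.011, -0.623, -0.782, 0.888], [0.0, 0.0, 0.0, 1.0]]
wrist [[308.0, 0.0, 281.0], [0.0, 308.0, 214.0], [0.0, 0.0, 1.0]] [[0.245, 0.927, 0.284, 0.067], [0.969, -0.234, -0.073, 0.576], [-0.001, 0.293, -0.956, 0.374], [0.0, 0.0, 0.0, 1.0]]
{'clock': 0.15, 'qpos': array([ 1.20303523e+00,  2.76443153e-01,  1.50583209e+00,  2.87659264e-05,
        1.36070504e+00, -1.20983902e-01]), 'qd': array([-0.0002288 , -0.00109466, -0.0035811 , -0.00102531, -0.00203566,
       -0.00104737]), 'effort': array([ 8.80535026e-04, -4.17148054e+01, -2.46033758e+01, -1.03178841e-04,
        7.67678343e-03,  2.33661530e-05]), 'position': array([0.14031585, 0.5572411 , 0.24964624]), 'ee_rot': array([-1.81513917e-04,  1.23078699e-01,  9.92396671e-01, -6.69799786e-04]), 'contact_force': array([-0.16193174, -0.9464879 , -0.58697194]), 'moment': array([-0.02722035, -0.03405729,  0.02683459]), 'gripper_force': 0.0, 'width': 0.08566340976140065}
```

View pics/scene0.png

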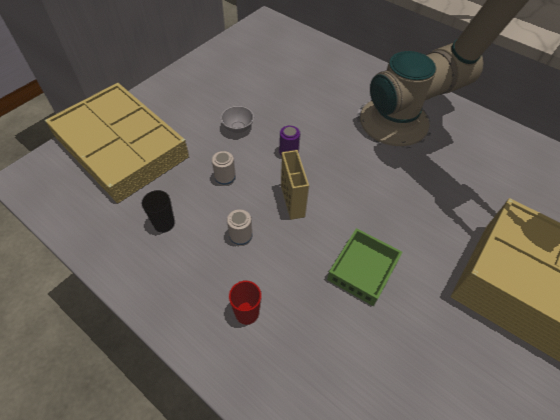

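View pics/side0.png

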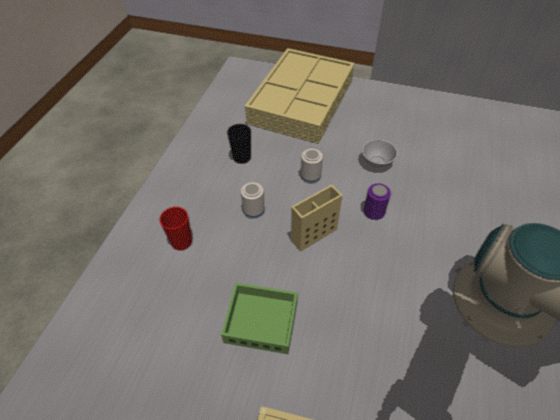

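In the scene view the white beakers are at (224,167) and (240,226), and the purple decoy is at (290,139). The holder is at (295,185) and the green crate at (365,265). The red tumbler is at (246,302), the black one at (159,211), and the bowl at (237,122). In the side view the beakers are at (312,165) and (253,199), the holder at (316,218), and the crate at (261,318). The white ones match the description, so I'll check that choice in a close crop.

```bash
python3 - <<'E'
import cv2
a=cv2.imread('pics/scene0.png')[115:305,200:410]; cv2.imwrite('pics/c1.png',cv2.resize(a,None,fx=3.15,fy=3.15,interpolation=cv2.INTER_CUBIC))
a=cv2.imread('pics/side0.png')[140:360,215:405]; cv2.imwrite('pics/c2.png',cv2.resize(a,None,fx=2.7,fy=2.7,interpolation=cv2.INTER_CUBIC))
E
```

```text
(no output)
```

View pics/c1.png

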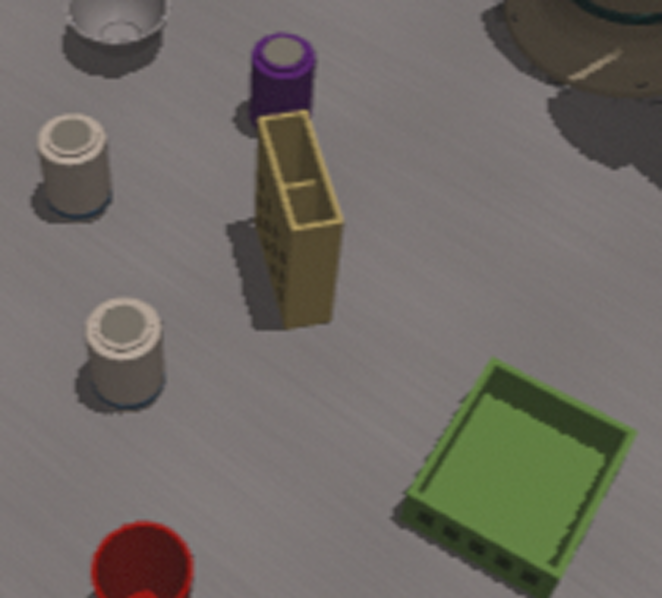

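View pics/c2.png

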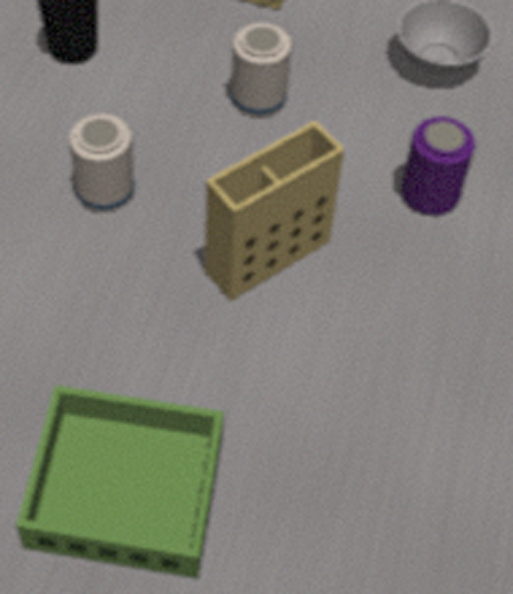

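```bash
python3 - <<'E'
from h import *
f1=lambda x:((x[0]+.5)/3.15-.5+200,(x[1]+.5)/3.15-.5+115)
f2=lambda x:((x[0]+.5)/2.7-.5+215,(x[1]+.5)/2.7-.5+140)
for n,z,a,b in [('A',.085,[(71,136)],[(264,40)]),('B',.085,[(124,325)],[(100,133)]),
 ('H',.135,[(258,120),(305,112),(343,220),(292,230)],[(318,123),(343,150),(232,208),(208,182)]),
 ('C',.045,[(494,360),(635,433),(553,575),(405,497)],[(222,412),(197,557),(20,530),(57,390)])]:
  for f,g,pp in(('scene0',f1,a),('side0',f2,b)):
    P=np.array([ray(f,g(p),z)[:2] for p in pp]); print(n,f,P.round(4).tolist(),'mean',P.mean(0).round(4))
    if len(P)==4:
        e=np.roll(P,-1,0)-P; print(np.linalg.norm(e,axis=1).round(4),np.degrees(np.arctan2(e[:,1],e[:,0])).round(1))
for n,z,a in(('red',.1,(246,296)),('black',.1,(158,201)),('bowl',.045,(237,119))): print(n,ray('scene0',a,z))
E
```

```text
A scene0 [[0.5061, -0.2429]] mean [ 0.5061 -0.2429]
A side0 [[0.5032, -0.2438]] mean [ 0.5032 -0.2438]
B scene0 [[0.6176, -0.0814]] mean [ 0.6176 -0.0814]
B side0 [[0.6172, -0.0831]] mean [ 0.6172 -0.0831]
H scene0 [[0.4278, -0.1069], [0.397, -0.0836], [0.4651, 0.0052], [0.4972, -0.0182]] mean [ 0.4468 -0.0509]
[0.0387 0.112  0.0397 0.1126] [ 143.    52.5  -36.2 -128. ]
H side0 [[0.4225, -0.1075], [0.3954, -0.0836], [0.4691, 0.0034], [0.4954, -0.0172]] mean [ 0.4456 -0.0512]
[0.0361 0.114  0.0334 0.1161] [ 138.6   49.7  -38.  -128.9]
C scene0 [[0.4391, 0.1412], [0.4255, 0.2578], [0.562, 0.2698], [0.5794, 0.1556]] mean [0.5015 0.2061]
[0.1174 0.137  0.1155 0.141 ] [  96.7    5.   -81.4 -174.1]
C side0 [[0.4378, 0.1376], [0.4233, 0.2575], [0.5565, 0.2765], [0.5719, 0.1575]] mean [0.4974 0.2073]
[0.1208 0.1346 0.12   0.1356] [  96.9    8.1  -82.6 -171.6]
red [0.75755439 0.06689207 0.1       ]
black [ 0.7127298  -0.25438117  0.1       ]
bowl [ 0.3427116  -0.34345931  0.045     ]
```

View pics/wrist0.png

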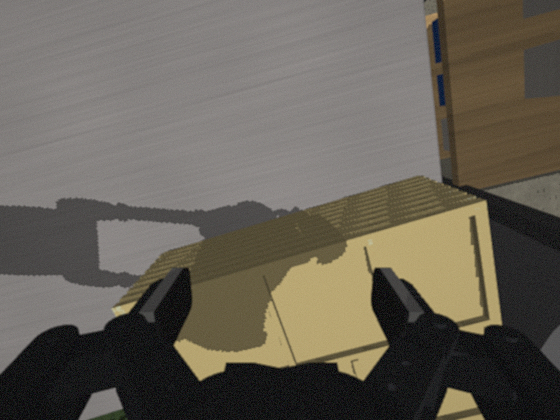

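Crops: beakers A and B are white with a blue band, and the decoy is purple, partly behind the holder in c1. A and B come out near (0.505,-0.243) and (0.617,-0.082). The holder is at (0.446,-0.051) with yaw 51.5°, and the crate at about (0.4995,0.2065) with yaw 7°. Measured sizes agree with the given ones to a few mm. The wrist picture shows only the wicker box below the start pose, with the fingers in the bottom third of the frame.

Next I'll move to look at the crate from above, turning the closing axis to -83°.

```bash

python3 -m inch '[{"claw":1,"travel":[0.35,-0.44,0],"turn":-0.22},{"claw":1,"travel":[0.35,-0.44,0],"turn":-0.22},{"claw":1,"travel":[0.35,-0.44,0],"turn":-0.22},{"claw":1,"travel":[0.35,-0.44,0],"turn":-0.22},{"claw":1,"travel":[0.35,-0.44,0],"turn":-0.22}]' 35
python3 -m inch '[{"claw":1,"travel":[0.35,-0.44,0],"turn":-0.22},{"claw":1,"travel":[0.35,-0.44,0],"turn":-0.22},{"claw":1,"travel":[0.35,-0.44,0],"turn":-0.22},{"claw":1,"travel":[0.35,-0.44,0],"turn":-0.22},{"claw":1,"travel":[0.35,-0.44,0],"turn":-0.22}]'
python3 -m inch '[{"claw":1,"travel":[0.35,-0.44,0],"turn":-0.22},{"claw":1,"travel":[0.35,-0.44,0],"turn":-0.22},{"claw":1,"travel":[0.35,-0.44,0],"turn":-0.22},{"claw":1,"travel":[0.35,-0.44,0],"turn":-0.22},{"claw":1,"travel":[0.35,-0.44,0],"turn":-0.22}]'
python3 -m inch '[{"claw":1,"travel":[0.35,-0.44,0],"turn":-0.22},{"claw":1,"travel":[0.35,-0.44,0],"turn":-0.22},{"claw":1,"travel":[0.35,-0.44,0],"turn":-0.22},{"claw":1,"travel":[0.35,-0.44,0],"turn":-0.22},{"claw":1,"travel":[0.35,-0.44,0],"turn":-0.22}]'
python3 -m inch '[{"claw":1,"travel":[0,0,0],"turn":0},{"claw":1,"travel":[0,0,0],"turn":0}]'
python3 -c "
from h import *
snap('wrist','w1')"
```

```text
clock: 0.65
position: [0.2109, 0.4688, 0.2502]
ee_rot: [-0.0, 0.455, 0.891, -0.0]
contact_force: [-0.4, 0.8, 1.0]
width: 0.0855
gripper_force: 0.0
clock: 1.15
position: [0.2809, 0.3808, 0.2502]
ee_rot: [0.0, 0.73, 0.684, -0.0]
contact_force: [0.1, 1.0, -0.7]
width: 0.0856
gripper_force: 0.0
clock: 1.65
position: [0.3508, 0.2928, 0.2501]
ee_rot: [0.0, 0.918, 0.396, -0.0]
contact_force: [0.0, 0.3, -0.0]
width: 0.0852
gripper_force: 0.0
clock: 2.15
position: [0.4208, 0.2048, 0.25]
ee_rot: [0.0, 0.998, 0.062, -0.0]
contact_force: [0.3, 0.7, -0.5]
width: 0.0855
gripper_force: 0.0
clock: 2.35
position: [0.4203, 0.2056, 0.2502]
ee_rot: [0.0, 0.998, 0.066, -0.0]
contact_force: [-0.4, -0.1, -0.2]
width: 0.0852
gripper_force: 0.0
```

View pics/w1.png

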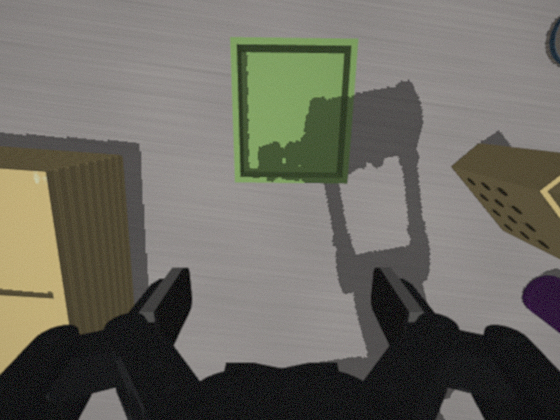

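The wrist view shows the crate rim with outer corners near (232,40), (357,40), (347,182) and (238,182). I'll refine them with code.

```bash
cat > crate.py <<'E'
from h import *
from scipy.optimize import least_squares
def crate(f, z=.045):
    im=cv2.imread(f'pics/{f}.png').astype(int); b,g,r=im[...,0],im[...,1],im[...,2]
    m=((g>1.25*r)&(g>1.3*b)&(g>25)).astype(np.uint8)
    n,l,s,_=cv2.connectedComponentsWithStats(m); k=1+np.argmax(s[1:,4]); c=cv2.findContours((l==k).astype(np.uint8),cv2.RETR_EXTERNAL,cv2.CHAIN_APPROX_NONE)[0][0]
    return cv2.convexHull(c)[:,0]
if __name__=='__main__':
    for f in('w1','scene0','side0'):
        h=crate(f); P=np.array([ray(f,p,.045)[:2] for p in h]); print(f,h.min(0),h.max(0),[np.round(x,4) for x in cv2.minAreaRect((P*1000).astype(np.float32))])
    # rim model fitted on the wrist view
    a=np.array([ray('w1',p,.045)[:2] for p in [(232.5,39.5),(357,39.5),(347,182.5),(238.5,182.5)]]); e=np.roll(a,-1,0)-a
    print(a.mean(0),np.linalg.norm(e,axis=1),np.degrees(np.arctan2(e[:,1],e[:,0])))
    for f in('scene0','side0'):
        for yaw in (7,):
            th=np.radians(yaw); Rm=np.array([[np.cos(th),-np.sin(th)],[np.sin(th),np.cos(th)]])
            print(f,[proj(f,[*(a.mean(0)+Rm@np.array(q)),.045]).round(1).tolist() for q in((-.07,-.061),(-.07,.061),(.07,.061),(.07,-.061))])
E
python3 crate.py
```

```text
w1 [231  38] [356 182] [array([499.6307, 205.5956]), array([138.3828, 120.2956]), np.float64(6.8455)]
scene0 [328 229] [400 304] [array([509.9493, 207.5753]), array([158.105 , 120.2166]), np.float64(6.8439)]
side0 [222 284] [296 352] [array([496.9596, 212.6547]), array([138.9428, 134.3647]), np.float64(7.0344)]
[0.49878491 0.20397333] [0.11871856 0.13826794 0.11765634 0.1382539 ] [ -82.48211055 -172.86122995   97.51249264    7.57894236]
scene0 [[354.9, 226.9], [401.3, 250.6], [376.8, 297.7], [327.9, 270.4]]
side0 [[297.7, 291.3], [288.5, 345.5], [220.8, 333.8], [235.1, 281.6]]
```

```bash

python3 -m inch '[{"claw":1,"travel":[0.3,-0.84,0],"turn":0},{"claw":1,"travel":[0.3,-0.84,0],"turn":0},{"claw":1,"travel":[0.3,-0.84,0],"turn":0},{"claw":1,"travel":[0.3,-0.84,0],"turn":0}]'
python3 -m inch '[{"claw":1,"travel":[0.3,-0.84,0],"turn":0},{"claw":1,"travel":[0.3,-0.84,0],"turn":0},{"claw":1,"travel":[0.3,-0.84,0],"turn":0},{"claw":1,"travel":[0.3,-0.84,0],"turn":0},{"claw":1,"travel":[0.3,-0.84,0],"turn":0}]'
python3 -m inch '[{"claw":1,"travel":[0,0,0],"turn":0},{"claw":1,"travel":[0,0,0],"turn":0}]'
python3 -c "
from h import *
im=snap('wrist','w2')
for n,P in dict(A=(.505,-.243,.085),B=(.6174,-.0822,.085)).items(): print(n,proj('w2',P))
cv2.imwrite('pics/w2b.png',cv2.resize(im[:300,:,::-1],None,fx=1.42,fy=1.42,interpolation=cv2.INTER_CUBIC))"
```

```text
clock: 2.8
position: [0.4815, 0.0348, 0.2504]
ee_rot: [0.001, 0.998, 0.065, 0.0]
contact_force: [-0.2, 1.4, 0.7]
width: 0.0856
gripper_force: 0.0
clock: 3.3
position: [0.5419, -0.1341, 0.2498]
ee_rot: [0.001, 0.998, 0.064, 0.0]
contact_force: [-0.3, 0.8, -0.6]
width: 0.0851
gripper_force: 0.0
clock: 3.5
position: [0.54, -0.1291, 0.2502]
ee_rot: [-0.0, 0.998, 0.066, -0.0]
contact_force: [0.4, 0.3, 0.5]
width: 0.0857
gripper_force: 0.0
A [389.03686546 246.43203985]
B [241.47906138 108.65764022]
```

View pics/w2b.png

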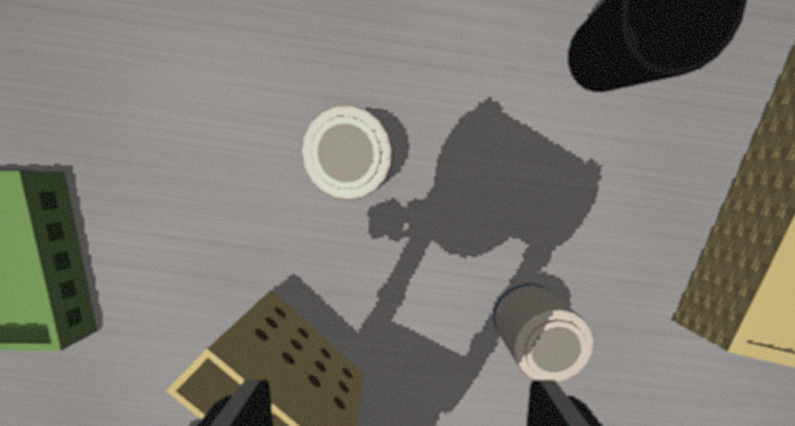

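Wrist view: beaker B's top is at (244,107) and A's at (391.5,244). Both lie about 2 px from the prediction, which is about 2 mm, so I'll split the difference. That puts B at (0.6185,-0.083) and A at (0.506,-0.2445). Picking up B first.

```bash

python3 -m inch '[{"claw":1,"travel":[0.39,0.235,0],"turn":0},{"claw":1,"travel":[0.39,0.235,0],"turn":0},{"claw":1,"travel":[0.39,0.235,0],"turn":0},{"claw":1,"travel":[0.39,0.235,-0.2],"turn":0},{"claw":1,"travel":[0.39,0.235,-0.4],"turn":0}]' 30
python3 -m inch '[{"claw":1,"travel":[0,0,-0.2],"turn":0},{"claw":1,"travel":[0,0,-0.4],"turn":0},{"claw":1,"travel":[0,0,-0.53],"turn":0},{"claw":1,"travel":[0,0,-0.53],"turn":0},{"claw":1,"travel":[0,0,-0.53],"turn":0}]'
python3 -m inch '[{"claw":-1,"travel":[0,0,0],"turn":0},{"claw":-1,"travel":[0,0,0],"turn":0},{"claw":-1,"travel":[0,0,0],"turn":0},{"claw":-1,"travel":[0,0,0],"turn":0},{"claw":-1,"travel":[0,0,0],"turn":0}]' 30
python3 -m inch '[{"claw":-1,"travel":[0,0,0],"turn":0},{"claw":-1,"travel":[0,0,0],"turn":0},{"claw":-1,"travel":[0,0,0],"turn":0}]'
```

```text
clock: 4.05
position: [0.6189, -0.0821, 0.1711]
ee_rot: [0.001, 0.998, 0.067, 0.002]
contact_force: [0.3, -0.5, -0.1]
width: 0.0854
gripper_force: 0.0
clock: 4.55
position: [0.6183, -0.0828, 0.065]
ee_rot: [0.0, 0.998, 0.066, -0.0]
contact_force: [0.4, 0.2, 0.2]
width: 0.0855
gripper_force: 0.0
clock: 5.05
position: [0.6198, -0.0838, 0.0666]
ee_rot: [0.001, 0.998, 0.065, 0.002]
contact_force: [0.1, 1.0, 7.5]
width: 0.0573
gripper_force: 31.8
clock: 5.35
position: [0.6198, -0.0838, 0.0667]
ee_rot: [0.001, 0.998, 0.065, 0.002]
contact_force: [-1.0, -0.5, 6.6]
width: 0.0571
gripper_force: 31.9
```

```bash

python3 -m inch '[{"claw":-1,"travel":[0,0,0.08],"turn":0},{"claw":-1,"travel":[0,0,0.25],"turn":0},{"claw":-1,"travel":[0,0,0.45],"turn":0},{"claw":-1,"travel":[0,0,0.6],"turn":0},{"claw":-1,"travel":[0,0,0.65],"turn":0}]'
python3 -m inch '[{"claw":-1,"travel":[-0.05,0.16,0],"turn":0},{"claw":-1,"travel":[-0.1,0.34,0],"turn":0},{"claw":-1,"travel":[-0.16,0.54,0],"turn":0},{"claw":-1,"travel":[-0.2,0.7,0],"turn":0},{"claw":-1,"travel":[-0.23,0.79,0],"turn":0}]'
python3 -m inch '[{"claw":-1,"travel":[-0.05,0.16,0],"turn":0},{"claw":-1,"travel":[-0.1,0.34,0],"turn":0},{"claw":-1,"travel":[-0.16,0.54,0],"turn":0},{"claw":-1,"travel":[-0.2,0.7,0],"turn":0},{"claw":-1,"travel":[-0.225,0.79,0],"turn":0}]'
python3 -m inch '[{"claw":-1,"travel":[0,0,-0.2],"turn":0},{"claw":-1,"travel":[0,0,-0.35],"turn":0},{"claw":-1,"travel":[0,0,-0.35],"turn":0},{"claw":-1,"travel":[0,0,-0.35],"turn":0}]'
python3 -c "
from h import *
a=snap('scene','s3')[205:305,315:415,::-1];b=snap('side','d3')[255:355,205:305,::-1]
cv2.imwrite('pics/p3.png',np.hstack([cv2.resize(x,None,fx=4,fy=4,interpolation=cv2.INTER_CUBIC) for x in(a,b)]))"
```

```text
clock: 5.85
position: [0.6201, -0.0838, 0.1982]
ee_rot: [0.001, 0.998, 0.065, 0.003]
contact_force: [1.7, 0.1, -1.6]
width: 0.0574
gripper_force: 33.5
clock: 6.35
position: [0.5704, 0.0771, 0.1928]
ee_rot: [-0.001, 0.998, 0.066, -0.002]
contact_force: [0.4, -0.6, -2.1]
width: 0.0576
gripper_force: 33.6
clock: 6.85
position: [0.5254, 0.2349, 0.1928]
ee_rot: [-0.0, 0.998, 0.066, -0.002]
contact_force: [-0.1, -0.4, -1.4]
width: 0.0571
gripper_force: 33.6
clock: 7.25
position: [0.5269, 0.2324, 0.1235]
ee_rot: [0.0, 0.998, 0.065, -0.001]
contact_force: [0.8, 0.4, -2.1]
width: 0.0571
gripper_force: 33.5
```

View pics/p3.png

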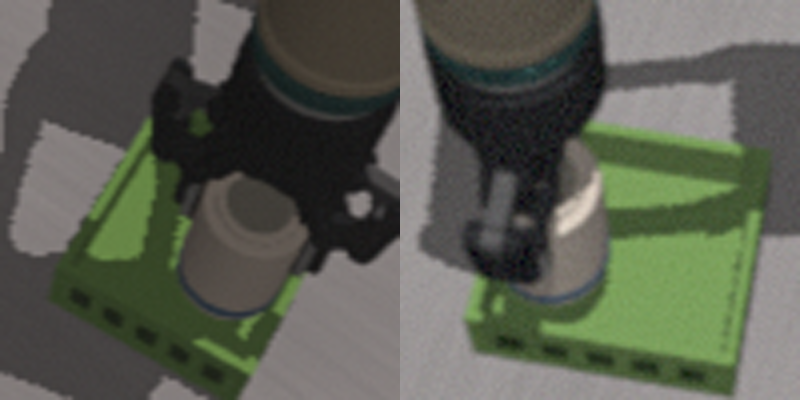

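The left panel (scene) shows the held beaker's silhouette from x=360 to about 384.5 with its lowest point at row 284.5. In the right panel (side) its right edge is at x=257 and its lowest row at 330.5. I'll compare these with the model.

```bash
cat > cyl.py <<'E'
from h import *
def sil(f,x,y,zb):
    t=np.linspace(0,6.283,73); B=np.array([proj(f,[x+.029*np.cos(a),y+.029*np.sin(a),zb]) for a in t])
    return f"bottom circle u {B[:,0].min():.1f}..{B[:,0].max():.1f} v max {B[:,1].max():.1f}"
if __name__=='__main__':
    for f in('s3','d3'):
        for dx,dy in((0,0),(.003,0),(0,.003)): print(f,dx,dy,sil(f,.5269+dx,.2324+dy,.057))
E
python3 cyl.py
```

```text
s3 0 0 bottom circle u 357.3..383.3 v max 285.7
s3 0.003 0 bottom circle u 356.6..382.6 v max 286.6
s3 0 0.003 bottom circle u 358.4..384.4 v max 286.5
d3 0 0 bottom circle u 228.7..256.9 v max 331.5
d3 0.003 0 bottom circle u 227.4..255.5 v max 331.0
d3 0 0.003 bottom circle u 228.2..256.4 v max 332.8
```

```bash

python3 -m inch '[{"claw":-1,"travel":[0.01,0,-0.08],"turn":0},{"claw":-1,"travel":[0.01,0,-0.15],"turn":0},{"claw":-1,"travel":[0.01,0,-0.2],"turn":0},{"claw":-1,"travel":[0.01,0,-0.215],"turn":0},{"claw":-1,"travel":[0.01,0,-0.22],"turn":0}]'
python3 -m inch '[{"claw":-1,"travel":[0,0,-0.005],"turn":0},{"claw":-1,"travel":[0,0,-0.01],"turn":0},{"claw":-1,"travel":[0,0,-0.015],"turn":0},{"claw":-1,"travel":[0,0,-0.02],"turn":0},{"claw":-1,"travel":[0,0,-0.02],"turn":0}]'
python3 -m inch '[{"claw":-1,"travel":[0,0,-0.004],"turn":0},{"claw":-1,"travel":[0,0,-0.008],"turn":0},{"claw":-1,"travel":[0,0,-0.008],"turn":0}]'
```

```text
clock: 7.85
position: [0.5299, 0.2326, 0.0808]
ee_rot: [-0.0, 0.998, 0.065, 0.0]
contact_force: [-0.5, 0.0, -2.2]
width: 0.0574
gripper_force: 33.7
clock: 8.35
position: [0.5294, 0.2326, 0.0763]
ee_rot: [0.0, 0.998, 0.065, -0.0]
contact_force: [0.0, 0.2, -2.0]
width: 0.0574
gripper_force: 33.7
clock: 8.65
position: [0.5296, 0.2326, 0.0748]
ee_rot: [0.0, 0.998, 0.065, 0.0]
contact_force: [-0.6, -0.1, -2.7]
width: 0.0573
gripper_force: 33.9
```

```bash

python3 -m inch '[{"claw":-1,"travel":[0,0,-0.003],"turn":0},{"claw":-1,"travel":[0,0,-0.006],"turn":0},{"claw":-1,"travel":[0,0,-0.006],"turn":0}]'
python3 -m inch '[{"claw":-1,"travel":[0,0,-0.003],"turn":0},{"claw":-1,"travel":[0,0,-0.005],"turn":0},{"claw":-1,"travel":[0,0,-0.005],"turn":0}]'
```

```text
clock: 8.95
position: [0.5295, 0.2326, 0.0747]
ee_rot: [-0.0, 0.998, 0.065, 0.0]
contact_force: [-2.0, -0.1, 5.3]
width: 0.0573
gripper_force: 34.7
clock: 9.25
position: [0.5296, 0.2326, 0.0747]
ee_rot: [-0.0, 0.998, 0.065, 0.001]
contact_force: [-4.7, -1.3, 11.2]
width: 0.057
gripper_force: 35.2
```

```bash

python3 -m inch '[{"claw":0.4,"travel":[0,0,0.008],"turn":0},{"claw":1,"travel":[0,0,0.008],"turn":0},{"claw":1,"travel":[0,0,0.008],"turn":0},{"claw":1,"travel":[0,0,0.008],"turn":0},{"claw":1,"travel":[0,0,0.008],"turn":0}]'
python3 -m inch '[{"claw":1,"travel":[0,0,0.1],"turn":0},{"claw":1,"travel":[0,0,0.3],"turn":0},{"claw":1,"travel":[0,0,0.55],"turn":0},{"claw":1,"travel":[0,0,0.8],"turn":0},{"claw":1,"travel":[0,0,0.87],"turn":0}]'
python3 -m inch '[{"claw":1,"travel":[-0.04,-0.8,0],"turn":0},{"claw":1,"travel":[-0.04,-0.8,0],"turn":0},{"claw":1,"travel":[-0.04,-0.8,0],"turn":0},{"claw":1,"travel":[-0.04,-0.8,0],"turn":0}]'
python3 -m inch '[{"claw":1,"travel":[-0.04,-0.8,0],"turn":0},{"claw":1,"travel":[-0.04,-0.8,0],"turn":0},{"claw":1,"travel":[-0.04,-0.8,0],"turn":0},{"claw":1,"travel":[-0.04,-0.8,0],"turn":0}]'
python3 -m inch '[{"claw":1,"travel":[-0.035,-0.785,0],"turn":0},{"claw":1,"travel":[-0.035,-0.785,0],"turn":0},{"claw":1,"travel":[-0.035,-0.785,0],"turn":0},{"claw":1,"travel":[-0.035,-0.785,0],"turn":0},{"claw":1,"travel":[-0.035,-0.785,0],"turn":0}]'
python3 -m inch '[{"claw":1,"travel":[0,0,0],"turn":0},{"claw":1,"travel":[0,0,0],"turn":0}]'
python3 -c "
from h import *
a=snap('scene','s4')[205:305,315:415,::-1];b=snap('side','d4')[255:355,205:305,::-1]
cv2.imwrite('pics/p4.png',np.hstack([cv2.resize(x,None,fx=4,fy=4,interpolation=cv2.INTER_CUBIC) for x in(a,b)]))"
```

```text
clock: 9.75
position: [0.5295, 0.2326, 0.0739]
ee_rot: [0.0, 0.998, 0.065, -0.0]
contact_force: [-0.4, 0.3, 0.4]
width: 0.0854
gripper_force: 0.0
clock: 10.25
position: [0.5321, 0.2335, 0.2543]
ee_rot: [-0.001, 0.998, 0.065, 0.005]
contact_force: [-0.1, 0.2, -1.1]
width: 0.0857
gripper_force: 0.0
clock: 10.65
position: [0.5209, 0.0683, 0.2481]
ee_rot: [0.001, 0.998, 0.063, -0.0]
contact_force: [0.9, 1.0, 0.1]
width: 0.0855
gripper_force: 0.0
clock: 11.05
position: [0.5135, -0.0916, 0.2479]
ee_rot: [0.001, 0.998, 0.063, -0.0]
contact_force: [1.4, -0.2, -1.0]
width: 0.0854
gripper_force: 0.0
clock: 11.55
position: [0.5067, -0.2449, 0.2475]
ee_rot: [-0.001, 0.998, 0.064, -0.0]
contact_force: [-0.0, 0.1, 0.2]
width: 0.0855
gripper_force: 0.0
clock: 11.75
position: [0.5067, -0.2423, 0.2481]
ee_rot: [-0.001, 0.998, 0.066, -0.0]
contact_force: [0.0, 0.5, 0.1]
width: 0.0852
gripper_force: 0.0
```

View pics/p4.png

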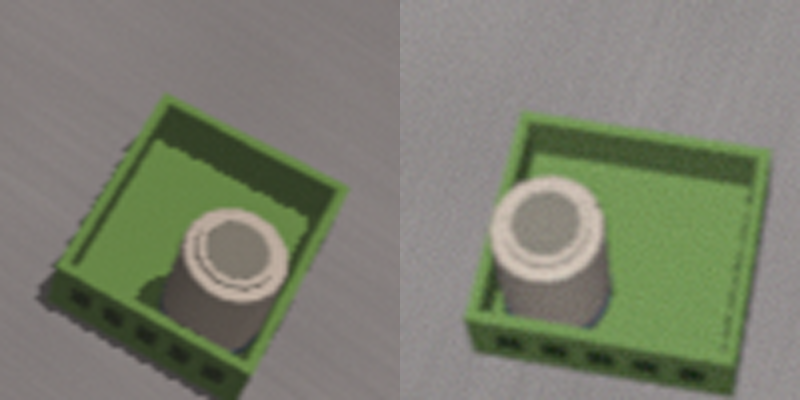

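Beaker B stands upright in the crate's +x/+y corner. Its top is at scene (374,267) and side (241.6,310.4).

```bash
python3 - <<'E'
from h import *
q=lambda x,y,o:((x+.5)/4-.5+o[0],(y+.5)/4-.5+o[1])
th=np.radians(7);Rm=np.array([[np.cos(th),-np.sin(th)],[np.sin(th),np.cos(th)]])
for f,o,b,c in(('s4',(315,205),(237,251),[(168,96),(348,187),(246,375),(59,266)]),('d4',(205,255),(147,223),[(371,150),(334,365),(68,320),(124,113)])):
    B=ray(f,q(*b,o),.093)[:2]; C=np.array([ray(f,q(*p,o),.045)[:2] for p in c]); print(f,B,C.mean(0),'rel',Rm.T@(B-C.mean(0)),Rm.T@(B-[.4995,.206]))
    e=np.roll(C,-1,0)-C; print(np.linalg.norm(e,axis=1))
E
```

```text
s4 [0.52855664 0.23420357] [0.49985179 0.20674414] rel [0.03183735 0.02375651] [0.03227721 0.02445223]
[0.11751834 0.14077025 0.11770786 0.13763229]
d4 [0.52693502 0.23267238] [0.49781763 0.20569083] rel [0.03218858 0.02323191] [0.03048107 0.02313008]
[0.12095389 0.1371625  0.12033553 0.1376148 ]
```

```bash

python3 -m inch '[{"claw":1,"travel":[0,-0.01,-0.2],"turn":0},{"claw":1,"travel":[0,-0.01,-0.4],"turn":0},{"claw":1,"travel":[0,-0.01,-0.6],"turn":0},{"claw":1,"travel":[0,-0.01,-0.8],"turn":0},{"claw":1,"travel":[0,-0.01,-0.915],"turn":0}]' 30
python3 -m inch '[{"claw":1,"travel":[0,0,0],"turn":0},{"claw":1,"travel":[0,0,0],"turn":0}]'
python3 -m inch '[{"claw":-1,"travel":[0,0,0],"turn":0},{"claw":-1,"travel":[0,0,0],"turn":0},{"claw":-1,"travel":[0,0,0],"turn":0},{"claw":-1,"travel":[0,0,0],"turn":0},{"claw":-1,"travel":[0,0,0],"turn":0}]'
python3 -m inch '[{"claw":-1,"travel":[0,0,0],"turn":0},{"claw":-1,"travel":[0,0,0],"turn":0},{"claw":-1,"travel":[0,0,0],"turn":0}]'
```

```text
clock: 12.35
position: [0.5051, -0.2442, 0.0624]
ee_rot: [-0.001, 0.998, 0.066, -0.002]
contact_force: [-0.2, 0.5, 0.1]
width: 0.0853
gripper_force: 0.0
clock: 12.55
position: [0.507, -0.2459, 0.0656]
ee_rot: [0.0, 0.998, 0.066, 0.0]
contact_force: [0.0, -0.4, 0.1]
width: 0.0854
gripper_force: 0.0
clock: 13.05
position: [0.5076, -0.2468, 0.0671]
ee_rot: [0.001, 0.998, 0.065, 0.002]
contact_force: [-0.9, 0.7, 6.4]
width: 0.0574
gripper_force: 32.2
clock: 13.35
position: [0.5077, -0.2468, 0.0671]
ee_rot: [0.001, 0.998, 0.065, 0.002]
contact_force: [-0.4, 1.8, 6.0]
width: 0.0573
gripper_force: 32.2
```

```bash

python3 -m inch '[{"claw":-1,"travel":[0,0,0.08],"turn":0},{"claw":-1,"travel":[0,0,0.3],"turn":0},{"claw":-1,"travel":[0,0,0.55],"turn":0},{"claw":-1,"travel":[0,0,0.8],"turn":0},{"claw":-1,"travel":[0,0,0.9],"turn":0}]'
python3 -m inch '[{"claw":-1,"travel":[-0.01,0.12,0],"turn":0},{"claw":-1,"travel":[-0.02,0.3,0],"turn":0},{"claw":-1,"travel":[-0.04,0.48,0],"turn":0},{"claw":-1,"travel":[-0.06,0.66,0],"turn":0},{"claw":-1,"travel":[-0.07,0.84,0],"turn":0}]'
python3 -m inch '[{"claw":-1,"travel":[-0.02,0.18,0],"turn":0},{"claw":-1,"travel":[-0.03,0.36,0],"turn":0},{"claw":-1,"travel":[-0.05,0.54,0],"turn":0},{"claw":-1,"travel":[-0.06,0.72,0],"turn":0},{"claw":-1,"travel":[-0.08,0.9,0],"turn":0}]'
python3 -m inch '[{"claw":-1,"travel":[-0.02,0.18,0],"turn":0},{"claw":-1,"travel":[-0.03,0.36,0],"turn":0},{"claw":-1,"travel":[-0.05,0.54,0],"turn":0},{"claw":-1,"travel":[-0.05,0.6,0],"turn":0},{"claw":-1,"travel":[-0.05,0.62,0],"turn":0}]'
python3 -m inch '[{"claw":-1,"travel":[0,0,0],"turn":0},{"claw":-1,"travel":[0,0,0],"turn":0}]'
```

```text
clock: 13.85
position: [0.5082, -0.2476, 0.251]
ee_rot: [0.003, 0.998, 0.065, 0.004]
contact_force: [0.5, 0.4, -2.3]
width: 0.0575
gripper_force: 33.2
clock: 14.35
position: [0.4916, -0.0771, 0.2453]
ee_rot: [0.0, 0.998, 0.065, -0.0]
contact_force: [0.5, -0.7, -2.7]
width: 0.0574
gripper_force: 33.3
clock: 14.85
position: [0.476, 0.1029, 0.2454]
ee_rot: [0.0, 0.998, 0.065, 0.0]
contact_force: [0.8, -0.6, -2.5]
width: 0.0569
gripper_force: 33.3
clock: 15.35
position: [0.4661, 0.2266, 0.2451]
ee_rot: [0.0, 0.998, 0.066, 0.0]
contact_force: [-0.1, 0.2, -1.7]
width: 0.0568
gripper_force: 33.3
clock: 15.55
position: [0.4666, 0.2244, 0.2451]
ee_rot: [0.001, 0.998, 0.065, -0.0]
contact_force: [-0.6, 0.5, -1.8]
width: 0.0577
gripper_force: 33.3
```

```bash

python3 -m inch '[{"claw":-1,"travel":[0,0,-0.15],"turn":0},{"claw":-1,"travel":[0,0,-0.3],"turn":0},{"claw":-1,"travel":[0,0,-0.45],"turn":0},{"claw":-1,"travel":[0,0,-0.55],"turn":0},{"claw":-1,"travel":[0,0,-0.6],"turn":0}]'
python3 -m inch '[{"claw":-1,"travel":[0,0,-0.06],"turn":0},{"claw":-1,"travel":[0,0,-0.12],"turn":0},{"claw":-1,"travel":[0,0,-0.17],"turn":0},{"claw":-1,"travel":[0,0,-0.2],"turn":0},{"claw":-1,"travel":[0,0,-0.215],"turn":0}]'
python3 -m inch '[{"claw":-1,"travel":[0,0,-0.01],"turn":0},{"claw":-1,"travel":[0,0,-0.016],"turn":0},{"claw":-1,"travel":[0,0,-0.022],"turn":0},{"claw":-1,"travel":[0,0,-0.028],"turn":0},{"claw":-1,"travel":[0,0,-0.028],"turn":0}]'
```

```text
clock: 16.05
position: [0.4656, 0.2238, 0.1233]
ee_rot: [0.001, 0.998, 0.064, -0.002]
contact_force: [-0.5, 0.1, -1.5]
width: 0.0572
gripper_force: 33.3
clock: 16.55
position: [0.4664, 0.2256, 0.0816]
ee_rot: [0.0, 0.998, 0.065, -0.0]
contact_force: [-0.2, -0.2, -1.8]
width: 0.057
gripper_force: 33.3
clock: 17.05
position: [0.4665, 0.2256, 0.0766]
ee_rot: [0.0, 0.998, 0.065, 0.0]
contact_force: [0.1, -0.2, -1.2]
width: 0.0572
gripper_force: 33.3
```

```bash

python3 -m inch '[{"claw":-1,"travel":[0,0,-0.004],"turn":0},{"claw":-1,"travel":[0,0,-0.008],"turn":0},{"claw":-1,"travel":[0,0,-0.008],"turn":0}]'
python3 -m inch '[{"claw":-1,"travel":[0,0,-0.003],"turn":0},{"claw":-1,"travel":[0,0,-0.005],"turn":0},{"claw":-1,"travel":[0,0,-0.005],"turn":0}]'
```

```text
clock: 17.35
position: [0.4666, 0.2256, 0.0752]
ee_rot: [0.0, 0.998, 0.065, 0.0]
contact_force: [-1.2, -0.5, -0.3]
width: 0.0573
gripper_force: 33.4
clock: 17.65
position: [0.4666, 0.2257, 0.0751]
ee_rot: [-0.0, 0.998, 0.065, 0.0]
contact_force: [-2.4, -0.7, 8.3]
width: 0.0573
gripper_force: 34.3
```

```bash

python3 -m inch '[{"claw":0.4,"travel":[0,0,0.008],"turn":0},{"claw":1,"travel":[0,0,0.008],"turn":0},{"claw":1,"travel":[0,0,0.008],"turn":0},{"claw":1,"travel":[0,0,0.008],"turn":0},{"claw":1,"travel":[0,0,0.008],"turn":0}]'
python3 -m inch '[{"claw":1,"travel":[0,0,0.1],"turn":0},{"claw":1,"travel":[0,0,0.3],"turn":0},{"claw":1,"travel":[0,0,0.55],"turn":0},{"claw":1,"travel":[0,0,0.8],"turn":0},{"claw":1,"travel":[0,0,0.87],"turn":0}]'
python3 -m inch '[{"claw":1,"travel":[-0.045,-0.69,0],"turn":0.12},{"claw":1,"travel":[-0.045,-0.69,0],"turn":0.12},{"claw":1,"travel":[-0.045,-0.69,0],"turn":0.12},{"claw":1,"travel":[-0.045,-0.69,0],"turn":0.12}]'
python3 -m inch '[{"claw":1,"travel":[-0.045,-0.69,0],"turn":0.124},{"claw":1,"travel":[-0.045,-0.69,0],"turn":0.124},{"claw":1,"travel":[-0.045,-0.69,0],"turn":0.124},{"claw":1,"travel":[-0.045,-0.69,0],"turn":0.124},{"claw":1,"travel":[-0.045,-0.69,0],"turn":0.124}]'
python3 -m inch '[{"claw":1,"travel":[0,0,0],"turn":0},{"claw":1,"travel":[0,0,0],"turn":0}]'
python3 -c "
from h import *
a=snap('scene','s5')[205:305,315:415,::-1];b=snap('side','d5')[255:355,205:305,::-1]
c=snap('wrist','w5')[:,:,::-1]
cv2.imwrite('pics/p5.png',np.vstack([np.hstack([cv2.resize(x,None,fx=3,fy=3,interpolation=cv2.INTER_CUBIC) for x in(a,b)]),cv2.resize(c[200:400,80:480],(600,300))]))"
```

```text
clock: 18.15
position: [0.4665, 0.2256, 0.0754]
ee_rot: [0.0, 0.998, 0.065, -0.0]
contact_force: [1.0, 0.9, -0.2]
width: 0.0855
gripper_force: 0.0
clock: 18.65
position: [0.4691, 0.2265, 0.2553]
ee_rot: [-0.001, 0.998, 0.065, 0.005]
contact_force: [0.1, 0.8, 0.7]
width: 0.0851
gripper_force: 0.0
clock: 19.05
position: [0.4569, 0.0827, 0.2495]
ee_rot: [0.002, 0.969, 0.249, -0.001]
contact_force: [0.3, 0.0, 0.1]
width: 0.0852
gripper_force: 0.0
clock: 19.55
position: [0.4486, -0.0514, 0.2494]
ee_rot: [-0.0, 0.902, 0.432, 0.0]
contact_force: [-0.0, -0.6, -0.1]
width: 0.0852
gripper_force: 0.0
clock: 19.75
position: [0.4486, -0.0492, 0.2495]
ee_rot: [-0.0, 0.901, 0.434, 0.0]
contact_force: [-0.3, -0.4, 0.2]
width: 0.0856
gripper_force: 0.0
```

View pics/p5.png

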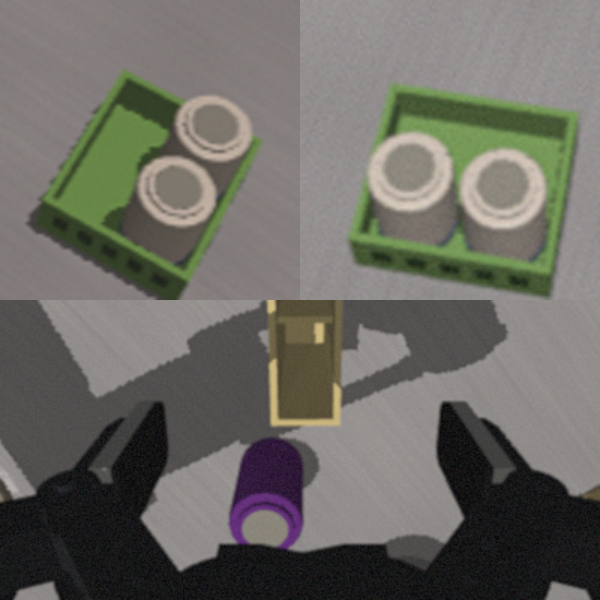

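Both beakers stand upright in the crate at the +y wall. The wrist panel shows the holder centred between the fingers and parallel to the pads, with the purple decoy clear of it. Gripping the holder.

```bash
python3 - <<'E'
from h import *
q=lambda x,y,o:((x+.5)/3-.5+o[0],(y+.5)/3-.5+o[1])
th=np.radians(7);Rm=np.array([[np.cos(th),-np.sin(th)],[np.sin(th),np.cos(th)]])
for f,o,bs in(('s5',(315,205),[(212,126),(178,188)]),('d5',(205,255),[(203,185),(110,172)])):
    for b in bs: B=ray(f,q(*b,o),.093)[:2]; print(f,B.round(4),Rm.T@(B-[.4995,.206]))
E
python3 -m inch '[{"claw":1,"travel":[0,-0.01,-0.15],"turn":0},{"claw":1,"travel":[0,-0.01,-0.35],"turn":0},{"claw":1,"travel":[0,-0.01,-0.55],"turn":0},{"claw":1,"travel":[0,-0.01,-0.66],"turn":0},{"claw":1,"travel":[0,-0.01,-0.66],"turn":0}]' 30
python3 -m inch '[{"claw":-1,"travel":[0,0,0],"turn":0},{"claw":-1,"travel":[0,0,0],"turn":0},{"claw":-1,"travel":[0,0,0],"turn":0},{"claw":-1,"travel":[0,0,0],"turn":0},{"claw":-1,"travel":[0,0,0],"turn":0}]'
python3 -m inch '[{"claw":-1,"travel":[0,0,0],"turn":0},{"claw":-1,"travel":[0,0,0],"turn":0},{"claw":-1,"travel":[0,0,0],"turn":0},{"claw":-1,"travel":[0,0,0],"turn":0},{"claw":-1,"travel":[0,0,0],"turn":0}]'
```

```text
s5 [0.4677 0.2268] [-0.02906693  0.02450565]
s5 [0.5283 0.2344] [0.03203713 0.02463925]
d5 [0.4641 0.2268] [-0.03263552  0.02497473]
d5 [0.5258 0.236 ] [0.02976036 0.02653516]
clock: 20.4
position: [0.446, -0.0511, 0.1148]
ee_rot: [-0.002, 0.901, 0.434, -0.003]
contact_force: [-0.6, -0.2, 0.2]
width: 0.0855
gripper_force: 0.0
clock: 20.9
position: [0.4494, -0.0524, 0.119]
ee_rot: [0.001, 0.901, 0.433, 0.001]
contact_force: [-1.2, 0.9, 7.0]
width: 0.04
gripper_force: 31.1
clock: 21.4
position: [0.4494, -0.0524, 0.119]
ee_rot: [0.001, 0.901, 0.433, 0.001]
contact_force: [-1.5, 1.5, 6.6]
width: 0.0397
gripper_force: 31.1
```

```bash

python3 -m inch '[{"claw":-1,"travel":[0,0,0.08],"turn":0},{"claw":-1,"travel":[0,0,0.25],"turn":0},{"claw":-1,"travel":[0,0,0.45],"turn":0},{"claw":-1,"travel":[0,0,0.65],"turn":0},{"claw":-1,"travel":[0,0,0.75],"turn":0}]'
python3 -m inch '[{"claw":-1,"travel":[0.03,0.12,0],"turn":-0.025},{"claw":-1,"travel":[0.06,0.24,0],"turn":-0.05},{"claw":-1,"travel":[0.09,0.36,0],"turn":-0.075},{"claw":-1,"travel":[0.11,0.48,0],"turn":-0.1},{"claw":-1,"travel":[0.137,0.57,0],"turn":-0.123}]'
python3 -m inch '[{"claw":-1,"travel":[0.03,0.12,0],"turn":-0.025},{"claw":-1,"travel":[0.06,0.24,0],"turn":-0.05},{"claw":-1,"travel":[0.09,0.36,0],"turn":-0.075},{"claw":-1,"travel":[0.11,0.48,0],"turn":-0.1},{"claw":-1,"travel":[0.137,0.567,0],"turn":-0.123}]'
python3 -m inch '[{"claw":-1,"travel":[0,0,-0.1],"turn":0},{"claw":-1,"travel":[0,0,-0.15],"turn":0},{"claw":-1,"travel":[0,0,-0.15],"turn":0},{"claw":-1,"travel":[0,0,-0.15],"turn":0}]'
python3 -c "
from h import *
print(get_state()['position'],get_state()['ee_rot'])
a=snap('scene','s6')[165:305,305:425,::-1];b=snap('side','d6')[215:355,195:315,::-1]
cv2.imwrite('pics/p6.png',np.hstack([cv2.resize(x,None,fx=3.3,fy=3.3,interpolation=cv2.INTER_CUBIC) for x in(a,b)]))"
```

```text
clock: 21.9
position: [0.4497, -0.0528, 0.2712]
ee_rot: [0.002, 0.901, 0.433, 0.002]
contact_force: [1.0, -0.3, -3.1]
width: 0.0398
gripper_force: 31.7
clock: 22.4
position: [0.4754, 0.0629, 0.2675]
ee_rot: [-0.0, 0.968, 0.251, -0.0]
contact_force: [0.3, 0.9, -2.1]
width: 0.0395
gripper_force: 30.8
clock: 22.9
position: [0.5029, 0.1764, 0.2674]
ee_rot: [-0.0, 0.998, 0.061, -0.0]
contact_force: [0.5, 0.0, -2.8]
width: 0.0395
gripper_force: 30.9
clock: 23.3
position: [0.5031, 0.1746, 0.2375]
ee_rot: [0.0, 0.998, 0.062, -0.0]
contact_force: [-0.5, 0.7, -1.1]
width: 0.0396
gripper_force: 30.9
[0.50312457 0.17456451 0.23753895] [ 1.62347579e-04  9.98097633e-01  6.16524459e-02 -2.53199272e-04]
```

View pics/p6.png

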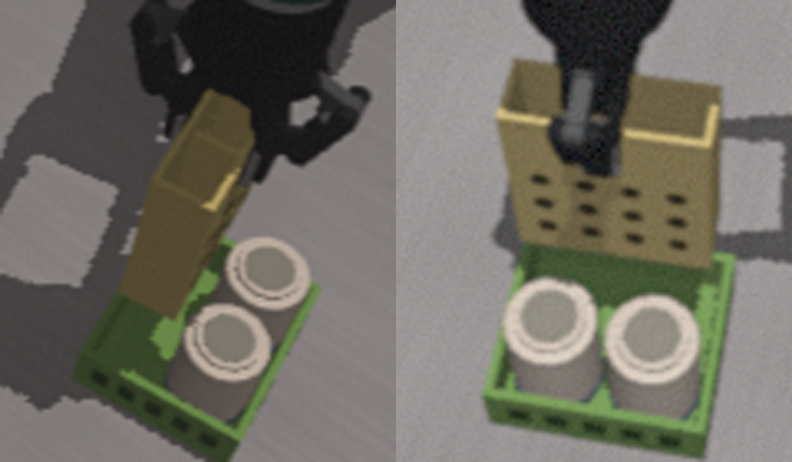

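The holder hangs upright over the free -y strip. Its lower corners are at side crop (521,243) and (712,267) and scene crop (122,280) and (178,318). That was the 11th picture I viewed, one over the limit of 10, so from here I'll check with numbers only.

```bash
python3 - <<'E'
from h import *
q=lambda x,y,o:((x+.5)/3.3-.5+o[0],(y+.5)/3.3-.5+o[1])
th=np.radians(7);Rm=np.array([[np.cos(th),-np.sin(th)],[np.sin(th),np.cos(th)]])
for f,o,bs in(('s6',(305,165),[(122,280),(178,318)]),('d6',(195,215),[(521-396,243),(712-396,267)])):
    for b in bs: B=ray(f,q(*b,o),.1185)[:2]; print(f,B.round(4),(Rm.T@(B-[.4995,.206])).round(4))
E
```

```text
s6 [0.551  0.1605] [ 0.0456 -0.0515]
s6 [0.551 0.204] [ 0.0509 -0.0083]
d6 [0.5542 0.2039] [ 0.0541 -0.0087]
d6 [0.4392 0.1858] [-0.0623 -0.0127]
```

```bash
cat > fit.py <<'E'
from h import *
from scipy.optimize import minimize
import sys
def hull(f,x,y,yaw,zb,dims,s=8):
    c,sn=np.cos(yaw),np.sin(yaw); P=[proj(f,[x+c*a-sn*b,y+sn*a+c*b,zb+z]) for a in(-dims[0]/2,dims[0]/2) for b in(-dims[1]/2,dims[1]/2) for z in(0,dims[2])]
    return cv2.convexHull(((np.array(P))*s).astype(np.float32))
def mask(f,kind):
    im=cv2.GaussianBlur(cv2.imread(f'pics/{f}.png'),(0,0),.7).astype(float); b,g,r=im[...,0],im[...,1],im[...,2]
    if kind=='tan': return (r>1.3*b)&(r>1.04*g)&(g>1.1*b)&(r>35)
    return (g>1.25*r)&(g>1.3*b)&(g>25)
def fit(f,kind,x0,zb,dims,box):
    m=mask(f,kind); im=cv2.imread(f'pics/{f}.png'); valid=im.max(2)>48 if kind=='tan' else np.ones(m.shape,bool)
    u0,v0,u1,v1=box; m=m[v0:v1,u0:u1]; valid=valid[v0:v1,u0:u1]
    def cost(p):
        h=hull(f,p[0],p[1],p[2],zb,dims)-np.array([[u0*8,v0*8]]); big=np.zeros((m.shape[0]*4,m.shape[1]*4),np.uint8)
        cv2.fillConvexPoly(big,np.round(h[:,0]*4+8).astype(np.int32),255,shift=3) if False else cv2.fillConvexPoly(big,np.round((h[:,0]/8+.5)*4*16).astype(np.int32),255,shift=4)
        c=cv2.resize(big,m.shape[::-1],interpolation=cv2.INTER_AREA)/255.; return (np.abs(c-m)*valid).sum()
    S=np.array([x0]+[np.array(x0)+d for d in np.diag([.01,.01,.1])])
    r=minimize(cost,x0,method='Nelder-Mead',options=dict(initial_simplex=S,xatol=1e-4,fatol=.1)); return r.x[:2].round(4),np.degrees(r.x[2]).round(1),round(r.fun,1),m.sum()
if __name__=='__main__':
    D=(.116,.040,.135)
    print('initial holder scene',fit('scene0','tan',[.446,-.051,.9],0,D,(270,135,320,230)))
    print('initial holder side',fit('side0','tan',[.446,-.051,.9],0,D,(280,175,350,260)))
    print('crate scene',fit('scene0','green',[.4995,.206,.12],0,(.140,.122,.045),(310,215,420,315)))
    print('crate side',fit('side0','green',[.4995,.206,.12],0,(.140,.122,.045),(205,265,315,365)))
    print('held scene',fit('s6','tan',[.503,.1745,.12],.1185,D,(330,185,390,265)))
    print('held side',fit('d6','tan',[.503,.1745,.12],.1185,D,(220,225,300,300)))
E
python3 fit.py
```

```text
initial holder scene (array([ 0.4444, -0.0525]), np.float64(50.5), np.float64(52.0), np.int64(1468))
initial holder side (array([ 0.4469, -0.0539]), np.float64(53.7), np.float64(81.6), np.int64(2213))
crate scene (array([0.4957, 0.204 ]), np.float64(7.3), np.float64(579.5), np.int64(2728))
crate side (array([0.5   , 0.2019]), np.float64(8.8), np.float64(535.5), np.int64(3671))
held scene (array([0.4984, 0.1741]), np.float64(8.3), np.float64(71.6), np.int64(1560))
held side (array([0.5013, 0.1746]), np.float64(7.2), np.float64(360.1), np.int64(2892))
```

```bash

python3 -m inch '[{"claw":-1,"travel":[0.015,0.007,-0.1],"turn":0},{"claw":-1,"travel":[0.015,0.007,-0.2],"turn":0},{"claw":-1,"travel":[0.015,0.007,-0.28],"turn":0},{"claw":-1,"travel":[0.015,0.007,-0.34],"turn":0},{"claw":-1,"travel":[0.015,0.007,-0.34],"turn":0}]'
python3 -m inch '[{"claw":-1,"travel":[0,0,-0.02],"turn":0},{"claw":-1,"travel":[0,0,-0.04],"turn":0},{"claw":-1,"travel":[0,0,-0.06],"turn":0},{"claw":-1,"travel":[0,0,-0.08],"turn":0},{"claw":-1,"travel":[0,0,-0.08],"turn":0}]'
```

```text
clock: 23.9
position: [0.5055, 0.176, 0.1685]
ee_rot: [0.0, 0.998, 0.062, -0.001]
contact_force: [0.4, -0.3, -2.5]
width: 0.0399
gripper_force: 30.9
clock: 24.4
position: [0.5059, 0.1763, 0.153]
ee_rot: [0.0, 0.998, 0.062, -0.0]
contact_force: [-0.6, 0.1, -2.4]
width: 0.0393
gripper_force: 31.0
```

Below the rim with no contact; continuing down.

```bash

python3 -m inch '[{"claw":-1,"travel":[0,0,-0.025],"turn":0},{"claw":-1,"travel":[0,0,-0.05],"turn":0},{"claw":-1,"travel":[0,0,-0.08],"turn":0},{"claw":-1,"travel":[0,0,-0.1],"turn":0},{"claw":-1,"travel":[0,0,-0.11],"turn":0}]'
python3 -m inch '[{"claw":-1,"travel":[0,0,-0.005],"turn":0},{"claw":-1,"travel":[0,0,-0.01],"turn":0},{"claw":-1,"travel":[0,0,-0.015],"turn":0},{"claw":-1,"travel":[0,0,-0.015],"turn":0}]'
```

```text
clock: 24.9
position: [0.5059, 0.1763, 0.1308]
ee_rot: [0.0, 0.998, 0.062, -0.001]
contact_force: [0.9, 0.0, -2.9]
width: 0.0394
gripper_force: 31.0
clock: 25.3
position: [0.5063, 0.1764, 0.1285]
ee_rot: [0.0, 0.998, 0.062, 0.0]
contact_force: [0.4, -0.0, -2.6]
width: 0.0399
gripper_force: 31.0
```

```bash

python3 -m inch '[{"claw":-1,"travel":[0,0,-0.004],"turn":0},{"claw":-1,"travel":[0,0,-0.007],"turn":0},{"claw":-1,"travel":[0,0,-0.007],"turn":0}]'
python3 -m inch '[{"claw":-1,"travel":[0,0,-0.003],"turn":0},{"claw":-1,"travel":[0,0,-0.006],"turn":0},{"claw":-1,"travel":[0,0,-0.006],"turn":0}]'
```

```text
clock: 25.6
position: [0.5064, 0.1764, 0.1274]
ee_rot: [0.0, 0.998, 0.062, 0.0]
contact_force: [-0.3, 0.8, -0.3]
width: 0.0396
gripper_force: 31.2
clock: 25.9
position: [0.5062, 0.1765, 0.1273]
ee_rot: [-0.0, 0.998, 0.062, 0.0]
contact_force: [-2.7, 0.1, 7.6]
width: 0.0394
gripper_force: 32.2
```

```bash

python3 -m inch '[{"claw":0,"travel":[0,0,0.006],"turn":0},{"claw":0.5,"travel":[0,0,0.006],"turn":0},{"claw":0.5,"travel":[0,0,0.006],"turn":0},{"claw":0.5,"travel":[0,0,0.006],"turn":0},{"claw":0.5,"travel":[0,0,0.006],"turn":0}]'
python3 -m inch '[{"claw":0.5,"travel":[0,0,0.1],"turn":0},{"claw":0.5,"travel":[0,0,0.3],"turn":0},{"claw":0.5,"travel":[0,0,0.5],"turn":0},{"claw":0.5,"travel":[0,0,0.7],"turn":0},{"claw":0.5,"travel":[0,0,0.75],"turn":0}]'
python3 -m inch '[{"claw":0.5,"travel":[-0.3,-0.8,0],"turn":0},{"claw":0.5,"travel":[-0.3,-0.8,0],"turn":0},{"claw":0.5,"travel":[-0.3,-0.8,0],"turn":0},{"claw":0.5,"travel":[-0.3,-0.8,0],"turn":0},{"claw":0.5,"travel":[-0.3,-0.8,0],"turn":0}]'
python3 -m inch '[{"claw":0.5,"travel":[0,-0.4,0],"turn":0},{"claw":0.5,"travel":[0,-0.4,0],"turn":0},{"claw":0.5,"travel":[0,-0.4,0],"turn":0},{"claw":0.5,"travel":[0,-0.4,0],"turn":0}]'
cat > fin.py <<'E'
from fit import *
a=snap('scene','s7'); b=snap('side','d7')
D=(.116,.04,.135)
print('scene',fit('s7','tan',[.503,.175,.12],.008,D,(325,175,400,290)))
print('side',fit('d7','tan',[.503,.175,.12],.008,D,(215,230,305,330)))
def disc(f,xy):
    im=cv2.imread(f'pics/{f}.png').astype(int); u,v=proj(f,[*xy,.093]).round().astype(int)
    w=im[v-22:v+23,u-22:u+23]; m=(w.min(2)>105)&(w.max(2)-w.min(2)<60)
    n,l,s,c=cv2.connectedComponentsWithStats(m.astype(np.uint8)); k=1+np.argmax(s[1:,4]); h=cv2.convexHull(cv2.findContours((l==k).astype(np.uint8),0,1)[0][0])
    e=cv2.minAreaRect(h); return ray(f,(e[0][0]+u-22,e[0][1]+v-22),.089)[:2].round(4),np.round(e[1],1)
for f in('s4','s5','s7','d5','d7'):
    for xy in((.528,.234),(.466,.226)): 
        try: print(f,disc(f,xy))
        except Exception as e: print(f,e)
for p,q in(('scene0','s7'),('side0','d7')):
    A,B=(cv2.imread(f'pics/{x}.png').astype(int) for x in(p,q)); d=np.abs(A-B).max(2)
    for n,P in dict(red=(.757,.067,.05),black=(.713,-.254,.05),bowl=(.343,-.343,.02)).items():
        u,v=proj(p,P).round().astype(int); print(p,n,(d[v-18:v+18,u-15:u+15]>40).sum())
E
python3 fin.py
```

```text
clock: 26.4
position: [0.5063, 0.1764, 0.1269]
ee_rot: [0.0, 0.998, 0.062, -0.0]
contact_force: [-0.1, -0.6, -0.3]
width: 0.0643
gripper_force: 0.0
clock: 26.9
position: [0.5085, 0.1769, 0.282]
ee_rot: [-0.001, 0.998, 0.062, 0.004]
contact_force: [1.0, -0.1, 0.1]
width: 0.0642
gripper_force: 0.0
clock: 27.4
position: [0.4449, 0.0143, 0.2766]
ee_rot: [0.0, 0.998, 0.06, -0.001]
contact_force: [0.0, 1.0, -0.2]
width: 0.0641
gripper_force: 0.0
clock: 27.8
position: [0.4466, -0.0629, 0.2766]
ee_rot: [-0.001, 0.998, 0.061, -0.0]
contact_force: [0.0, 1.1, 0.8]
width: 0.0641
gripper_force: 0.0
scene (array([0.4957, 0.1761]), np.float64(7.3), np.float64(144.7), np.int64(1483))
side (array([0.5047, 0.1719]), np.float64(11.2), np.float64(713.7), np.int64(2072))
s4 (array([0.5292, 0.2346]), array([23., 25.]))
s4 (array([0.4641, 0.2248]), array([44., 44.]))
s5 (array([0.5292, 0.2346]), array([23., 25.]))
s5 (array([0.4641, 0.2248]), array([44., 44.]))
s7 (array([0.5292, 0.2346]), array([23., 25.]))
s7 (array([0.4561, 0.2344]), array([44., 33.]))
d5 (array([0.5358, 0.2348]), array([44., 36.]))
d5 (array([0.4592, 0.231 ]), array([33.8, 28.8]))
d7 (array([0.5358, 0.2348]), array([44., 36.]))
d7 (array([0.4638, 0.2278]), array([29.2, 27.9]))
scene0 red 0
scene0 black 0
scene0 bowl 0
side0 red 0
side0 black 0
side0 bowl 0
```

```bash
python3 - <<'E'
from h import *
for p,q in(('s5','s7'),('d5','d7')):
    A,B=(cv2.imread(f'pics/{x}.png').astype(np.float32).mean(2) for x in(p,q))
    for xy in((.528,.234),(.466,.226)):
        u,v=proj(p,[*xy,.09]).round().astype(int); t=A[v-12:v+12,u-12:u+12]; r=cv2.matchTemplate(B[v-18:v+18,u-18:u+18],t,cv2.TM_CCOEFF_NORMED); _,s,_,l=cv2.minMaxLoc(r); print(p,q,'shift',l[0]-6,l[1]-6,round(s,3))
print(get_state()['clock'],ticket.sign_off())
E
```

```text
s5 s7 shift 0 0 0.999
s5 s7 shift 0 0 0.982
d5 d7 shift 0 0 0.978
d5 d7 shift 0 0 0.967
the job is handed in; nothing more can be done
27.9 None
```

I handed the job in at 27.9 s: both beakers and the holder were set on the crate floor and let go, image checks showed no movement of the beakers afterwards or of the tumblers and bowl, the holder's final pose rests on its set-down height and force because its final image fit was poor, and I viewed 11 pictures, one over the limit of 10.

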